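# Clamp the loaded vial through the guard window

## Task

Two identical vial clamps stand on the lab bench and only one has a vial in its nest. Reach down through the window in that clamp's guard with the fingertips and press the lever's black paddle fully down to its stop, so that it stays down and the vial is clamped, without touching the guards. Leave the empty clamp's lever, the vials and everything else on the bench where they are, pick nothing up, and draw back out clear of everything.

Things in the scene. Friction and masses are not known exactly. Their poses are not given: they have to be found in the camera images.
- station_loaded: the vial clamp that has a vial in its nest: white base plate 250 x 150 x 20 mm fixed to the bench, with a guard box at its near end, and the vial nest and lever hinge at its far end. Origin: on the bench surface, straight below the middle of the guard window and of the lever's paddle. Its x axis runs along the lever from paddle to nest (centre 92 mm along x) to hinge (145 mm along x); z is up. The plate reaches from 72 mm behind the origin to 178 mm ahead along x
- guard_loaded: the guard of that clamp: a flat grey frame 124 mm (x) by 140 mm (y), 3 mm thick, with a rectangular window 84 mm (x) by 96 mm (y) in it, on clear sheets closing the near side and both flanks; open to the far side. The frame slopes by 0.14 rad about y, so its far edge is about 17 mm higher than its near edge (highest point 122 mm above the bench). Fixed; must not be touched. Origin and axes as the station's
- window_loaded (a point): the middle of that window, in the upper face of the frame, 113 mm above the bench
- paddle_loaded (a point): centre of the upper face of the black flat paddle at the lever's free end, 34 mm (x) by 44 mm (y) by 8 mm thick, below the middle of the window; this point is 93 mm above the bench with the lever up and about 78.5 mm with it fully down; x and y as the station's, tilting with the lever
- lever_loaded (a joint): angle of that lever about its hinge: 0 fully up, 0.10 rad fully down at its stop (paddle about 14.5 mm lower). Steel bar 10 mm wide, its rubber foot above the nest stops within 1 mm of the cap of a vial. Stiff hinge, no spring: it takes about 5 N on the paddle to move and stays where it is left. It may start up to 0.02 rad down. This is the lever to press
- station_empty: the other vial clamp, identical but with an empty nest: white base plate 250 x 150 x 20 mm fixed to the bench, with a guard box at its near end, and the vial nest and lever hinge at its far end. Origin: on the bench surface, straight below the middle of the guard window and of the lever's paddle. Its x axis runs along the lever from paddle to nest (centre 92 mm along x) to hinge (145 mm along x); z is up. The plate reaches from 72 mm behind the origin to 178 mm ahead along x
- guard_empty: the guard of that clamp: a flat grey frame 124 mm (x) by 140 mm (y), 3 mm thick, with a rectangular window 84 mm (x) by 96 mm (y) in it, on clear sheets closing the near side and both flanks; open to the far side. The frame slopes by 0.14 rad about y, so its far edge is about 17 mm higher than its near edge (highest point 122 mm above the bench). Fixed; must not be touched. Origin and axes as the station's
- window_empty (a point): the middle of that window, in the upper face of the frame, 113 mm above the bench
- paddle_empty (a point): centre of the upper face of the black flat paddle at the lever's free end, 34 mm (x) by 44 mm (y) by 8 mm thick, below the middle of the window; this point is 93 mm above the bench with the lever up and about 78.5 mm with it fully down; x and y as the station's, tilting with the lever
- lever_empty (a joint): angle of that lever about its hinge: 0 fully up, 0.10 rad fully down at its stop (paddle about 14.5 mm lower). Steel bar 10 mm wide, its rubber foot above the nest stops within 1 mm of the cap of a vial. Stiff hinge, no spring: it takes about 5 N on the paddle to move and stays where it is left. It may start up to 0.02 rad down. Leave this lever alone
- vial: the capped brown glass vial standing in the nest of the loaded clamp (a steel collar 16 mm high, 41 mm over its outside), 30 mm diameter, 48 mm tall, top 68 mm above the bench; origin: centre of its underside; leave it where it is
- spare_vial_1: a spare capped brown glass vial like the one in the nest, standing on the bench between the two clamps; 30 mm diameter, 48 mm tall; leave alone; origin: the middle of its underside
- spare_vial_2: a second spare vial, same kind, standing on the bench further back; leave alone; origin: the middle of its underside
- beaker: open glass beaker, 70 mm diameter, 90 mm tall; leave alone; origin: the middle of its underside
- amber_bottle: brown glass reagent jar with black cap, 64 mm diameter, 130 mm tall; leave alone; origin: the middle of its underside
- wash_bottle: white plastic bottle with grey cap, 66 mm diameter, 140 mm tall; leave alone; origin: the middle of its underside
- glass_jar: clear glass jar with white cap, 60 mm diameter, 80 mm tall; leave alone; origin: the middle of its underside
- spatula: steel spatula lying on the bench, 180 mm long; leave alone; origin: about the middle of its length, on the bench

How it is judged:
By the outcome, as a careful person would: the job done as asked, in the order asked, and still so for the second after the job is handed in, with the robot touching nothing.
It also fails if it takes over 32 s, if anything falls off the work surface, if the arm or the gripper's body presses on something with over 40 N, if the wrist force passes 120 N, or if a joint passes its speed limit or range.

## Robot

A 6-joint arm with a two-finger parallel gripper is mounted at the origin on the work surface. World frame = base frame: x ahead of the robot, y to its left, z up, the work surface at z = 0. Lengths are in m, angles in degrees, forces in N, time in s.
With the tool pointing down it reaches from about 0.275 to 0.825 m from the base axis. Payload 4.9 kg.
Tool frame: the origin (TCP) lies at the very end of the fingers, on their centre line; the grasp point (between the pads) lies 19 mm behind it; z points along the fingers, y is the direction in which the jaws open and shut (so a half turn about z gives the same grasp; the last joint's range is limited). The gripper opens to 85 mm and grips with 20 to 120 N. Pads are 22 mm wide; open, the fingers measure 114 mm over their backs; the gripper's body (76 mm by 85 mm) begins 54 mm behind the grasp point. The pads swing forward as they close: fully open they stand 13 mm farther back than shut.
Start: joints at [-79.595, 18.69, -11.035, 60.275, 0, 82.311], TCP at [0.171, -0.523, 0.231] pointing down, gripper open.
Joint ranges: [-152.03, 152.03], [-55.5, 102.48], [-74.3, 77.21], [-110.64, 120.58], [-84.22, 78.4], [-180, 180]. Speed limits (degrees/s): [147.25, 147.25, 180, 180, 180, 180].

## Interface

Orientations are given as [roll, pitch, yaw] about the fixed x, y, z axes, in that order (R = Rz(yaw) Ry(pitch) Rx(roll)).
In Python, from plant import * gives the robot as it stands. Calls block until the motion is done:
- move_to(position, orientation): joint-space move of the TCP to a pose.
- movel(position, orientation=None, rate=0.15, max_force=None): straight line of the TCP; orientation=None keeps the orientation; rate is the mean speed in m/s. With max_force (N) it stops when the force on the tool has changed by that much, and returns True; else False.
- move_joints(angles): joint-space move.
- command_gripper(opening): finger opening in m; the grip force is fixed at half the most; returns when the fingers have stopped.
- sleep(seconds).
- ik(position, orientation): joint angles nearest the present ones, or None.
- observe(): the state.
- snapshot(name): name is "scene" or "top" or "wrist"; returns a dict with "img" (480x640x3 uint8, red, green, blue), "fov_y" (degrees; the focal length in pixels is half the picture's height over the tangent of half this angle, whatever the lens; pixels are square), "cx", "cy" (the principal point, pixels), "R" (3x3) and "t" (3): a world point X has camera coordinates R X + t; the wrist camera has in their place "mount" (4x4, takes a point from camera to tool coordinates, whose origin is the TCP and whose axes are the flange's). Camera axes: x right, y down, z forward; pixel columns grow to the right and rows downward; lengths in m; the calibration is good to about 2 mm. A picture is of the moment at which its call begins: read the wrist's pose just before it. There is no depth.
A pose or a line that the arm cannot do raises IKError and nothing moves.
- finish_job(): hands the job in, once; it reports no verdict.
The state is a dict: "time": time; "q": joint angles; "dq": joint speeds; "joint_torque": joint torques, N m; "ee_pos": TCP position; "tcp_rot": TCP orientation; "wrist_force": force on the tool from outside, world axes, zero at the start; "torque": the same for the moment, N m; "width": finger opening in m.
Only numpy, scipy, OpenCV 4.12 (cv2) and the standard library are available. Lean on these libraries where they do the work, as an engineer would, in place of code of your own. Each camera call takes 0.05 s, during which the arm holds its last target.

## Working session

There is one attempt and no reset: what is moved stays moved. The work goes in short steps, each a Python script; the robot and the scene stay as the last script left them, time stands still between calls to the robot, and variables do not carry over. Pictures are saved under pics/ and viewed, and the job is handed in when it is done.

```bash
mkdir -p pics; ls; python3 - <<'E'
from plant import *
import cv2, numpy as np
s=observe(); print(s['time'],s['ee_pos'],s['tcp_rot'],s['width'])
for n in ('scene','top','wrist'):
    d=snapshot(n); cv2.imwrite(f'pics/{n}0.png',d['img'][:,:,::-1])
    print(n,{k:(np.round(v,4).tolist() if not isinstance(v,float) else v) for k,v in d.items() if k!='img'})
E
```

```text
pics
0.0 [ 0.17071257 -0.52222169  0.23048365] [-1.79900891e+02 -1.27152321e-02  1.80938241e+01] 0.08541752174751266
scene {'fov_y': 51.687822242665995, 'cx': 319.5655406785096, 'cy': 234.49685366236156, 'R': [[-0.7505, 0.6607, -0.0165], [0.4637, 0.5085, -0.7255], [-0.471, -0.5522, -0.688]], 't': [0.3922, -0.1657, 1.4851]}
top {'fov_y': 45.9153924716433, 'cx': 316.4509581045259, 'cy': 236.7377104890746, 'R': [[-0.0186, -0.9998, -0.0041], [-0.9971, 0.0189, -0.0734], [0.0735, 0.0027, -0.9973]], 't': [0.0076, 0.5431, 1.6679]}
wrist {'fov_y': 68.0132897547661, 'cx': 320.09563787039315, 'cy': 235.84695706583156, 'mount': [[-0.0007, -0.9478, -0.3188, 0.0831], [1.0, -0.0007, 0.0001, -0.0009], [-0.0004, -0.3188, 0.9478, -0.1435], [0.0, 0.0, 0.0, 1.0]]}
```

View pics/scene0.png

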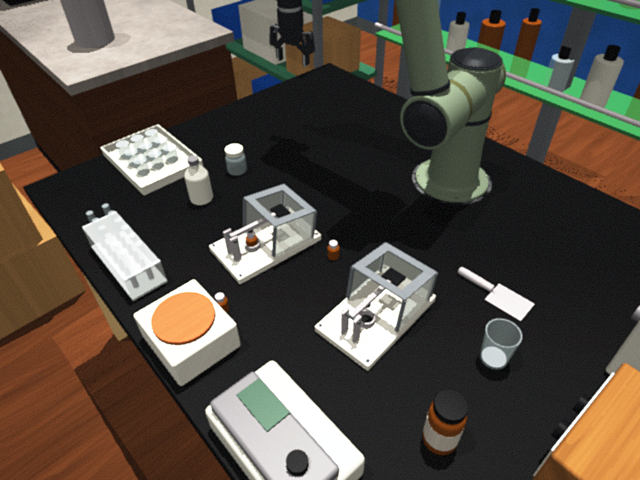

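View pics/top0.png

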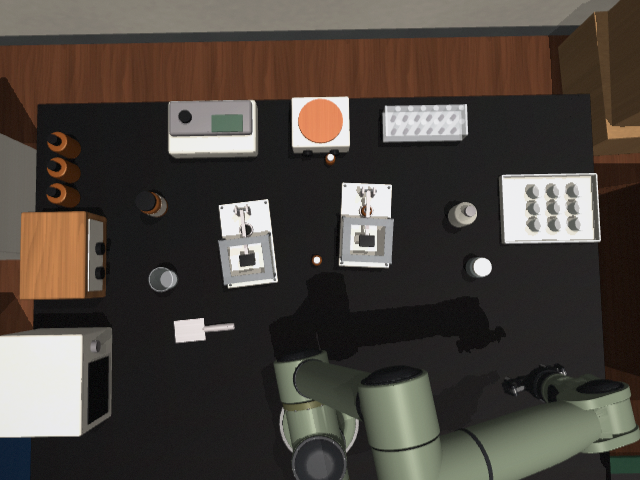

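View pics/wrist0.png

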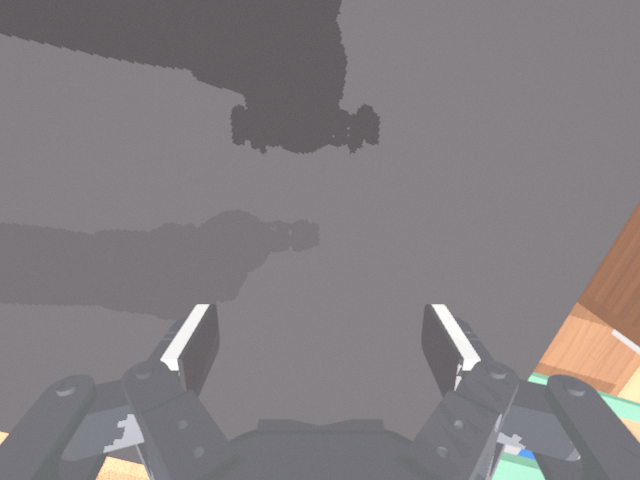

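The scene picture shows a brown vial in the nest of the left clamp, at about (252,240). That is the right-hand clamp in the top picture, near (367,225). The nest of the other clamp, at about (367,318) in the scene picture, is an empty ring. Next I'll measure the loaded clamp.

```bash
cat > h.py <<'E'
import numpy as np, cv2
def ray(d,u,v,T=None):
    f=d['img'].shape[0]/2/np.tan(np.radians(d['fov_y'])/2)
    r=np.array([(u-d['cx'])/f,(v-d['cy'])/f,1.0])
    if 'R' in d:
        R=np.array(d['R']);t=np.array(d['t']); return -R.T@t, R.T@r
    M=T@np.array(d['mount']); return M[:3,3], M[:3,:3]@r
def onz(d,u,v,z,T=None):
    o,r=ray(d,u,v,T); return o+r*(z-o[2])/r[2]
E
python3 - <<'E'
import cv2
a=cv2.imread('pics/top0.png')[170:280,320:420]; b=cv2.imread('pics/scene0.png')[175:285,200:330]
cv2.imwrite('pics/topz.png',cv2.resize(a,None,fx=5.4,fy=5.4,interpolation=cv2.INTER_CUBIC))
cv2.imwrite('pics/scenez.png',cv2.resize(b,None,fx=5.4,fy=5.4,interpolation=cv2.INTER_CUBIC))
E
```

```text
(no output)
```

View pics/topz.png

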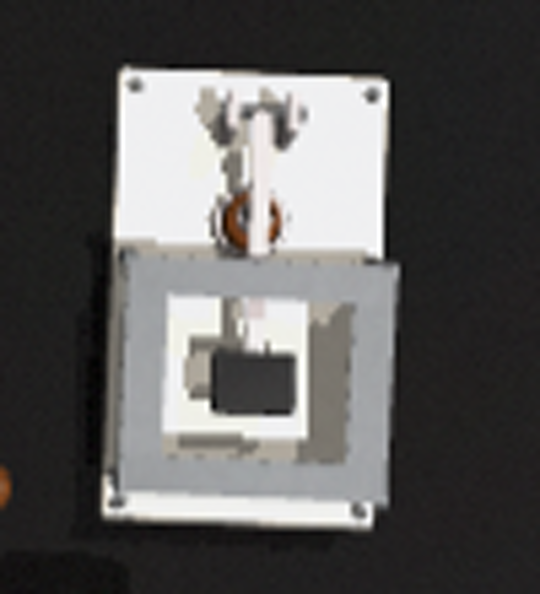

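View pics/scenez.png

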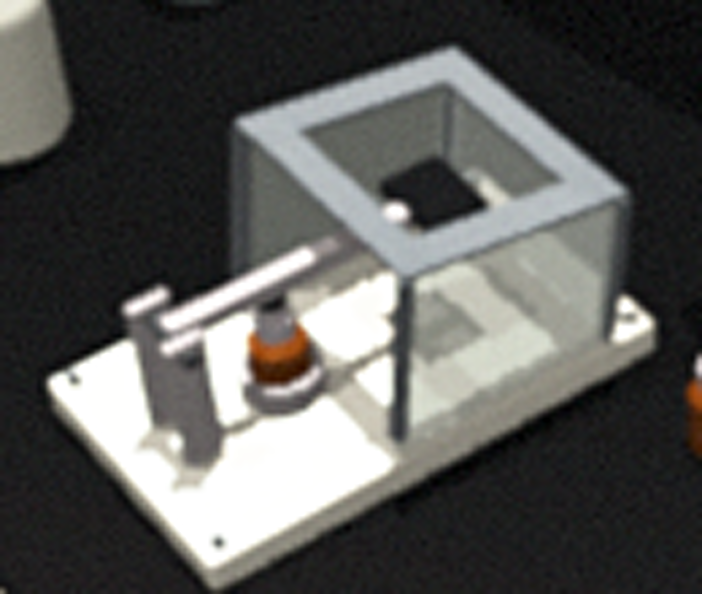

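```bash
python3 - <<'E'
from plant import *
from h import *
d=snapshot('top'); s=snapshot('scene')
T=lambda p:(p[0]/5.4+320-.4,p[1]/5.4+170-.4)
S=lambda p:(p[0]/5.4+200-.4,p[1]/5.4+175-.4)
P=lambda l,z:[onz(d,*T(p),zz) for p,zz in zip(l,z)]
pl=P([(120,68),(390,78),(374,528),(103,520)],[.02]*4)
g=P([(122,250),(400,264),(388,505),(110,490)],[.122,.122,.104,.104])
w=P([(168,293),(357,303),(350,463),(163,455)],[.118,.118,.106,.106])
pd=P([(212,348),(296,352),(296,415),(212,412)],[.093]*4)
gs=[onz(s,*S(p),z) for p,z in zip([(405,275),(235,122),(455,47),(628,190)],[.122,.122,.104,.104])]
for n,c in (('plate',pl),('guard',g),('win',w),('pad',pd),('guard_scene',gs)):
    c=np.array(c)[:,:2]; f=(c[0]+c[1])/2; nn=(c[2]+c[3])/2; x=f-nn
    print(n,c.mean(0).round(4),'len',np.linalg.norm(x).round(4),'wid',np.linalg.norm(((c[0]+c[3])-(c[1]+c[2]))/2).round(4),'yaw',np.degrees(np.arctan2(x[1],x[0])).round(2))
    if n=='plate': u=x/np.linalg.norm(x); print(' origin',c.mean(0)-u*.053)
E
```

```text
plate [ 0.5766 -0.149 ] len 0.2504 wid 0.1494 yaw -3.51
 origin [ 0.52368107 -0.14572157]
guard [ 0.5258 -0.1443] len 0.1244 wid 0.1449 yaw -3.62
win [ 0.5253 -0.1468] len 0.0833 wid 0.098 yaw -2.89
pad [ 0.525  -0.1455] len 0.0336 wid 0.0443 yaw -1.44
guard_scene [ 0.5257 -0.1457] len 0.1238 wid 0.1382 yaw -2.84
```

```bash
python3 - <<'E'
from plant import *
from h import *
from scipy.spatial.transform import Rotation as Ro
command_gripper(0.0)
move_to([0.525,-0.1455,0.22],[180,0,-3.3])
s=observe(); print(s['time'],s['ee_pos'],s['tcp_rot'],s['width'],s['wrist_force'])
d=snapshot('wrist'); cv2.imwrite('pics/w1.png',d['img'][:,:,::-1])
d=snapshot('scene'); cv2.imwrite('pics/s1.png',d['img'][:,:,::-1])
E
```

```text
2.8917 [ 0.52485602 -0.14628781  0.22002588] [ 1.79981827e+02 -1.24989009e-03 -3.36182740e+00] 0.00014001763757090708 [0.00649741 0.58418907 0.58221778]
```

View pics/w1.png

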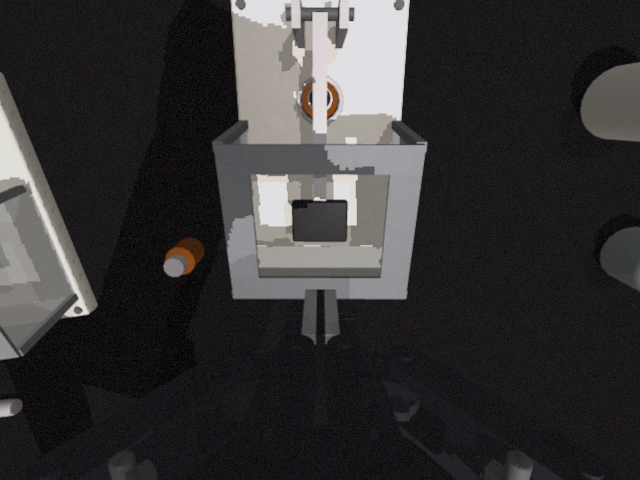

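View pics/s1.png

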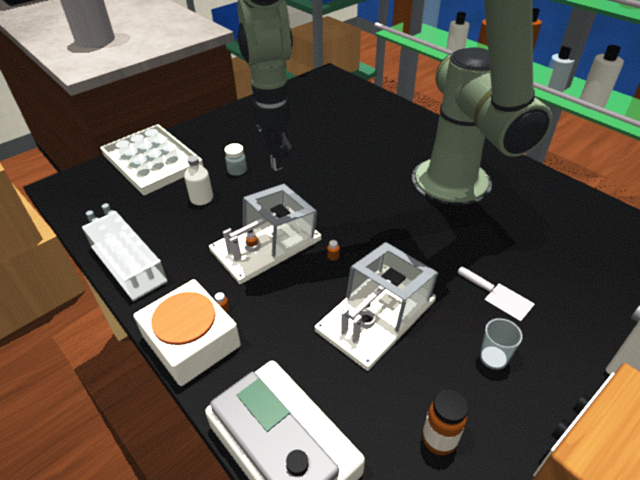

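```bash
python3 - <<'E'
from plant import *
from h import *
from scipy.spatial.transform import Rotation as Ro
s=observe();T=np.eye(4);T[:3,:3]=Ro.from_euler('xyz',s['tcp_rot'],degrees=True).as_matrix();T[:3,3]=s['ee_pos']
d=snapshot('wrist')
for n,l,z in (('win',[(251,175),(389,175),(381,277),(259,277)],[.119,.119,.107,.107]),('pad',[(292,200),(348,200),(347,241),(293,241)],[.093]*4),('guard',[(214,144),(426,144),(408,299),(232,299)],[.122,.122,.104,.104])):
    c=np.array([onz(d,*p,zz,T) for p,zz in zip(l,z)])[:,:2]
    x=(c[0]+c[1]-c[2]-c[3])/2
    print(n,c.mean(0).round(4),np.linalg.norm(x).round(4),np.linalg.norm(((c[0]+c[3])-(c[1]+c[2]))/2).round(4),np.degrees(np.arctan2(x[1],x[0])).round(2))
E
```

```text
win [ 0.5282 -0.1453] 0.0824 0.0956 -3.42
pad [ 0.5291 -0.1454] 0.0337 0.0435 -3.43
guard [ 0.528  -0.1453] 0.1244 0.1419 -3.42
```

The wrist view agrees with the top view to about 3 mm, and the measured sizes match the given ones. Now I'll go in and press.

```bash
python3 - <<'E'
from plant import *
from h import *
o=[180,0,-3.4]; x,y=.527,-.1455
movel([x,y,.15],o,rate=.1)
print(movel([x,y,.100],rate=.06,max_force=12))
s=observe();print(s['time'],s['ee_pos'],s['wrist_force'])
r=movel([x,y,.070],rate=.02,max_force=25)
s=observe();print(r,s['time'],s['ee_pos'],s['wrist_force'],s['torque'])
d=snapshot('wrist'); cv2.imwrite('pics/w2.png',d['img'][:,:,::-1])
E
```

```text
False
4.875 [ 0.52730877 -0.1456099   0.10028664] [ 0.21409326  0.06454488 -0.09979041]
True 5.9333 [ 0.52720279 -0.14557057  0.07882357] [-2.66384563  0.52521428  8.25124689] [ 0.16656404  0.406084   -0.05118491]
```

View pics/w2.png

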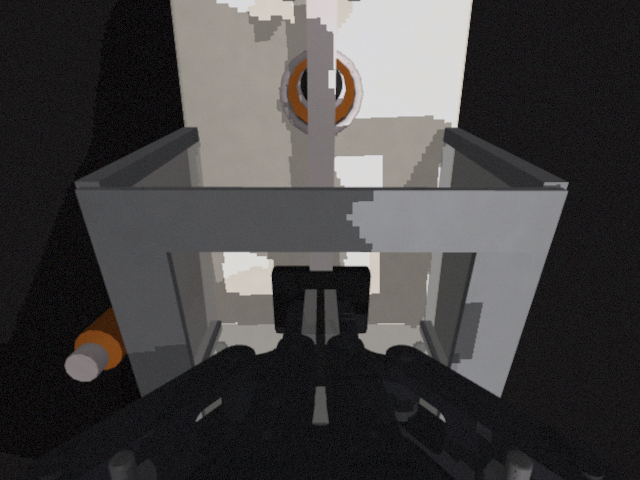

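```bash
python3 - <<'E'
from plant import *
from h import *
s=observe();print(s['ee_pos'],s['wrist_force'])
r=movel([.527,-.1455,.070],rate=.015,max_force=30)
s=observe();print(r,s['time'],s['ee_pos'],s['wrist_force'])
sleep(.2)
s=observe();print(s['ee_pos'],s['wrist_force'])
movel([.527,-.1455,.20],rate=.08)
s=observe();print(s['time'],s['ee_pos'],s['wrist_force'])
d=snapshot('wrist'); cv2.imwrite('pics/w3.png',d['img'][:,:,::-1])
d=snapshot('scene'); cv2.imwrite('pics/s3.png',cv2.resize(d['img'][175:285,200:330,::-1],None,fx=5.4,fy=5.4,interpolation=cv2.INTER_CUBIC))
E
```

```text
[ 0.52720877 -0.14559146  0.0788121 ] [-2.69248292  1.01523528  9.51145976]
True 6.3167 [ 0.52722103 -0.14559389  0.07877214] [-3.18250221  0.83455987  9.52851312]
[ 0.52718608 -0.14561828  0.07874045] [-2.45775824  2.15681586 10.87399286]
8.1917 [ 0.5266885  -0.14536384  0.19946618] [1.34621314 0.92161529 0.19854382]
```

View pics/w3.png

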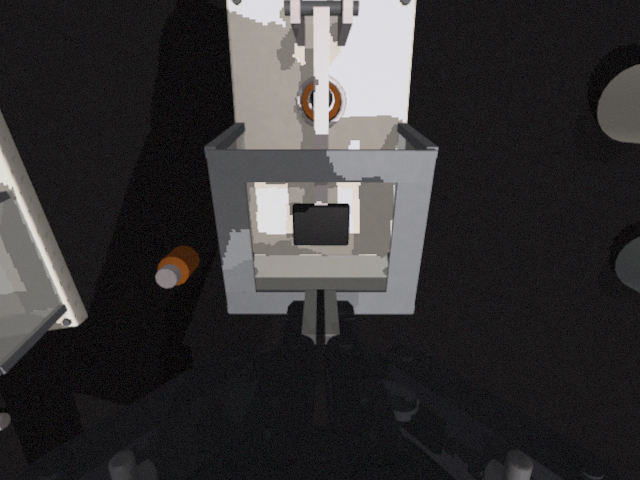

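View pics/s3.png

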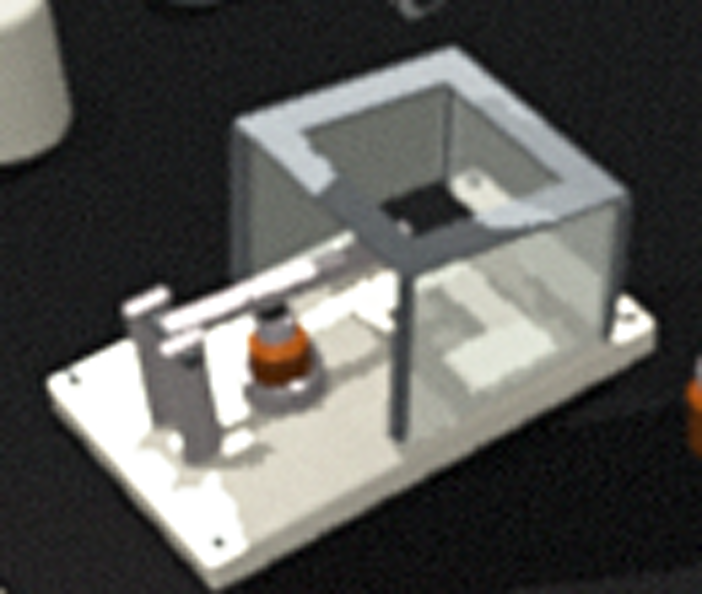

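```bash
python3 - <<'E'
from plant import *
from h import *
movel([.527,-.1455,.30],rate=.15)
move_joints([-79.595, 18.69, -11.035, 60.275, 0, 82.311])
sleep(.3)
s=observe();print(s['time'],s['ee_pos'],s['wrist_force'])
for n in('top','scene'):
    d=snapshot(n); cv2.imwrite(f'pics/{n}4.png',d['img'][:,:,::-1])
a=cv2.imread('pics/top0.png');b=cv2.imread('pics/top4.png');c=cv2.imread('pics/scene0.png');e=cv2.imread('pics/scene4.png')
z=lambda i,r:cv2.resize(i[r[0]:r[1],r[2]:r[3]],(390,290),interpolation=cv2.INTER_CUBIC)
cv2.imwrite('pics/cmp.png',np.vstack([np.hstack([z(c,(190,270,205,315)),z(e,(190,270,205,315))]),np.hstack([z(cv2.absdiff(a,b)*3,(90,350,100,500)),z(cv2.absdiff(c,e)*3,(100,480,20,560))])]))
E
```

```text
11.3 [ 0.17132785 -0.52271201  0.23139374] [-0.94040853  1.19591229 -0.37613904]
```

View pics/cmp.png

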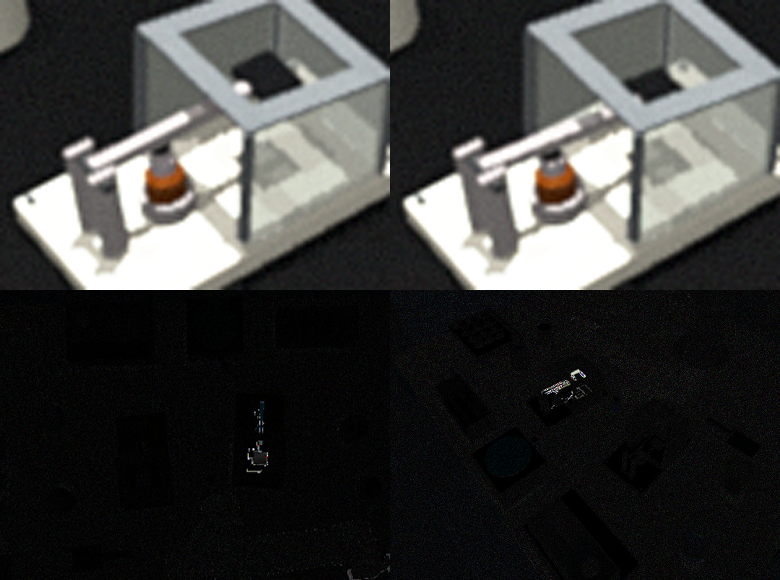

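The before/after comparison shows only the loaded clamp's lever has changed. The paddle is lower and its foot sits on the cap. Everything else is unchanged.

```bash
python3 -c "
from plant import *
finish_job()"
```

```text
the job is handed in; nothing more can be done
```

I pressed the loaded clamp's lever down through its guard window with the closed fingertips, drew back to the start pose, and handed the job in at about 11.4 s of the 32 s allowed.

- **Which clamp:** the scene and wrist pictures both show a vial in the nest of the clamp to the robot's right. I placed the window at about (0.527, -0.1455) m. The top and wrist views differed by about 3 mm in x, so I aimed between them; the measured sizes agreed with the given ones.
- **Press:** the first push ended against a hard stop with the fingertips 78.8 mm above the bench, where the lever's down position is about 78.5 mm. With the finger tilt I expected 79.6 mm, so it read slightly lower than that. A second push with a 30 N limit moved the fingertips less than 0.1 mm, so I take the lever to be at its stop.
- **After withdrawing:** the lever stayed down, and the before/after pictures show no change except to that lever. The wrist force was close to zero on the way in through the window, and I saw no sign of contact with the guard.
- **Not checked:** I did not measure the final lever angle independently from the pictures to better than a few millimetres of paddle height.

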